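# Pack a slide-top box of shiitake with its temperature logger

### The arm

A 6-joint arm with a two-finger parallel gripper is mounted at the origin on the work surface. World frame = base frame: x ahead of the robot, y to its left, z up, the work surface at z = 0. Lengths are in m, angles in rad, forces in N, time in s.
With the tool pointing down it reaches from about 0.325 to 0.775 m from the base axis. Payload 5.5 kg.
Tool frame: the origin (TCP) lies at the very end of the fingers, on their centre line; the grasp point (between the pads) lies 19 mm behind it; z points along the fingers, y is the line along which they close (so a half turn about z gives the same grasp; the last joint's range is limited). The gripper opens to 85 mm and grips with 20 to 120 N. Pads are 22 mm wide; open, the fingers measure 114 mm over their backs; the gripper's body (76 mm by 85 mm) begins 54 mm behind the grasp point. The pads swing forward as they close: fully open they stand 13 mm farther back than shut.
Start: joints at [-0.057, 0.091, 1.231, -0, 1.82, -0.057], TCP at [0.6, -0, 0.231] pointing down, gripper open.
Joint ranges: [-2.87, 2.87], [-0.86, 2.18], [0.17, 2.46], [-1.51, 4.65], [0.06, 2.69], [-2.65, 2.65]. Speed limits (rad/s): [2.57, 2.57, 3.01, 3.14, 3.14, 3.14].

### API

Orientations are given as a 3x3 rotation matrix whose columns are the frame's x, y, z axes.
In Python, from station import r, cams gives the robot as it stands. The module is installed in compiled form; this text tells all that it offers.
- The arm moves only by the tool apply_moves, never from a script. Its argument "targets" is a list that holds one entry, the list of rows, each a list of 4 numbers: the shift along the world's x, y, z in m, then the turn about the world's z in degrees. In form: [[[tx, ty, tz, twist], ...]]. A call has 1 to 8 rows; each row shifts and turns the commanded pose from where the row before left it; what a row does not reach is not made up. A row lasts 1/8 s, in which the tool goes at most 62.5 mm and 10.7 degrees, less where a joint would pass 70% of its speed; a pose out of reach is approached as far as the arm can. A call is refused whole if a number of a shift passes 0.0625 or a number of a turn 10.7, either way. A call with a gripper value outside its range is refused whole. "gripper" is the closure, from 0 (fully open) to 1 (shut), set as the call begins (left out, the last holds). The fingers move at their own pace and stop on an object; "force" is the grip in N (left out, the last holds). Time passes only in rows, so rows that do not move let the fingers close. It gives the time, the measured TCP pose, the force, the opening and the grip force at its end, in the units of the state.
- r.get_state(): the state, without advancing time (a new reading comes with each control period).
- cams.grab_frame(name): name is "scene" or "side" or "wrist"; returns a dict with "img" (400x640x3 uint8, red, green, blue), "fx", "fy", "cx", "cy" (pixels), "rvec" (rotation vector, rad) and "tvec" (3), from world to camera coordinates, as OpenCV has them; the wrist camera has in their place "T_tool_cam" (4x4, takes a point from camera to tool coordinates, whose origin is the TCP and whose axes are the flange's). Camera axes: x right, y down, z forward; pixel columns grow to the right and rows downward; lengths in m; the calibration is good to about 2 mm. A picture is of the moment at which its call begins: read the wrist's pose just before it. There is no depth.
- r.job_done(): hands the job in; it is judged then, once.
The state is a dict: "clock": time; "joints": joint angles; "joint_velocities": joint speeds; "tau": joint torques, N m; "position": TCP position; "orientation": TCP orientation; "wrist_force": force on the tool from outside, world axes, zero at the start; "moment": the same for the moment, N m; "finger_gap": finger opening in m; "gripper_force": force on a finger pad.
Only numpy, scipy, OpenCV 4.12 (cv2) and the standard library are available. Lean on these libraries where they do the work, as an engineer would, in place of code of your own. Each camera call takes 0.05 s, during which the arm holds its last target. There are 200 camera calls.

### The job

Pack this box for dispatch: slide its lid fully open over the end ridge, put every large shiitake that is laid out singly, stem up, on the bench to the robot's right (not those in the heap at the back or in the crates) into the large bay, and pull the temperature logger up out of its charging cradle and put it into the narrow end compartment; then slide the lid back over the ridge until it is fully shut. Set the mushrooms and the logger down gently rather than dropping them, and leave the small mushrooms and the other things on the bench where they are.

Things in the scene. Friction and masses are not known exactly. Their poses are not given: they have to be found in the camera images.
- box: slide-top box fixed to the bench, white with grey rails: 160 mm along its x, 200 mm along its y, rails up to 86 mm; origin at the centre of its underside, z up; yaw within 0.2 rad. Walls 4 mm, inner floor at z = 4 mm. Inside, a cross wall (y = -50 to -46, 46 mm above the floor) parts it into two rooms, each 152 mm wide in x. The -y end wall (70 mm) carries a rounded sprung ridge, top at 73 mm.
- bay (a point): centre of the floor of the box's large bay, for the mushrooms: inside x = -76 to 76, y = -46 to 96 mm in the box's frame; this point at x = 0, y = 25, z = 4 mm.
- narrow (a point): centre of the floor of the box's narrow end compartment, for the logger: inside x = -76 to 76, y = -96 to -50 mm in the box's frame; this point at x = 0, y = -73, z = 4 mm.
- lid (a joint): lid travel in m: 0 = fully shut, grows as the lid slides along the box's +y, 0.188 = fully open at its stop (opening then bare from y = -94 to +75 mm). The lid is captive and rubs with about 1.5 N; the bead under its -y end must be forced over the ridge with about 8 N in the first (closing: last) 13 mm. Lid underside 76.5 mm, top 80.5 mm above the bench.
- lid_grip (a point): middle of the grey rib on the lid near its -y end, to pinch or push it by: 60 mm along the box's x, 12 mm thick along y, 26 mm high (80.5 to 106.5 mm above the bench). In the box's frame at x = 0, y = -90 mm + lid travel, z = 93.5 mm; axes as the box's.
- dock: black charging cradle fixed to the bench, 90 x 80 mm and 34 mm high, origin at the centre of its underside. Its single socket is open upward, at the middle, floor at 10 mm.
- logger: grey temperature logger plugged upright in the cradle, 66 mm high: body 32 mm (own x) by 40 mm (own y), z = 27 to 65 mm, over a metal plug 16 x 26 mm. Origin at the centre of the plug's lower end (10 mm above the bench), z up. About 90 g. Held by a sprung detent: pull straight up with 10 to 16 N; clear after 26 mm. It can stand on its plug on a flat floor.
- mush1: large shiitake with a brown domed cap 60 mm across and 21 mm thick, lying cap down with its cream stem (18 mm thick, 37 mm long) pointing up from the gills; 58 mm high in all, about 45 g. Origin at the middle of the cap's underside, z up along the stem. It may be absent (None).
- mush2: large shiitake with a brown domed cap 60 mm across and 21 mm thick, lying cap down with its cream stem (18 mm thick, 37 mm long) pointing up from the gills; 58 mm high in all, about 45 g. Origin at the middle of the cap's underside, z up along the stem. It may be absent (None).
- mush3: large shiitake with a brown domed cap 60 mm across and 21 mm thick, lying cap down with its cream stem (18 mm thick, 37 mm long) pointing up from the gills; 58 mm high in all, about 45 g. Origin at the middle of the cap's underside, z up along the stem. It may be absent (None).
- mush4: large shiitake with a brown domed cap 60 mm across and 21 mm thick, lying cap down with its cream stem (18 mm thick, 37 mm long) pointing up from the gills; 58 mm high in all, about 45 g. Origin at the middle of the cap's underside, z up along the stem. It may be absent (None).
- small1: small shiitake of the same kind (cap 37 mm, 36 mm high), a bystander that stays on the bench. Origin at the middle of the cap's underside.
- small2: small shiitake of the same kind (cap 37 mm, 36 mm high), a bystander that stays on the bench. Origin at the middle of the cap's underside.
- label_roll: bystander: roll of blank labels lying flat, 68 mm across, 30 mm high; origin at the centre of its underside.
- brush: bystander: brush 170 mm long lying on the bench at the robot's left, near it; origin at its middle.
- spray: bystander: white bottle 52 mm across, 110 mm high; origin at the centre of its underside.
There are look-alikes about, which are no part of the job. Leave any blue or turquoise look-alike of the mush4 alone.

How it is judged:
On the way, in this order (a step that is already met when the one before it is completed fails the run):
1. the lid is slid fully open (at least 170 mm) (value of joint lid above 0.17 m), for 0.2 s.
2. with the lid still open, every large mushroom lies in the large bay and the logger in the narrow compartment, all released (x of mush1 in the frame of box between -0.075 and 0.075 m and y of mush1 in the frame of box between -0.047 and 0.096 m and z of each of mush1, mush2, mush3, mush4 in the frame of box below 0.06 m and linear speed of each of mush1, mush2, mush3, mush4, logger below 0.05 m/s and x of mush2 in the frame of box between -0.075 and 0.075 m and y of mush2 in the frame of box between -0.047 and 0.096 m and x of mush3 in the frame of box between -0.075 and 0.075 m and y of mush3 in the frame of box between -0.047 and 0.096 m and x of mush4 in the frame of box between -0.075 and 0.075 m and y of mush4 in the frame of box between -0.047 and 0.096 m and x of logger in the frame of box between -0.075 and 0.075 m and y of logger in the frame of box between -0.096 and -0.047 m and z of logger in the frame of box below 0.05 m and contact force between the fingers and mush1 below 0.1 N and contact force between the fingers and mush2 below 0.1 N and contact force between the fingers and mush3 below 0.1 N and contact force between the fingers and mush4 below 0.1 N and contact force between the fingers and logger below 0.1 N and value of joint lid above 0.12 m), for 0.3 s.
At the end, for the whole second after the job is handed in: The lid is shut past its ridge (within 4 mm of its stop), every large mushroom present is in the large bay and the logger in the narrow end compartment (origins between the walls, mushrooms' below 60 mm and the logger's below 50 mm), all at rest (x of mush1 in the frame of box between -0.075 and 0.075 m and y of mush1 in the frame of box between -0.047 and 0.096 m and z of each of mush1, mush2, mush3, mush4 in the frame of box below 0.06 m and linear speed of each of mush1, mush2, mush3, mush4, logger below 0.05 m/s and x of mush2 in the frame of box between -0.075 and 0.075 m and y of mush2 in the frame of box between -0.047 and 0.096 m and x of mush3 in the frame of box between -0.075 and 0.075 m and y of mush3 in the frame of box between -0.047 and 0.096 m and x of mush4 in the frame of box between -0.075 and 0.075 m and y of mush4 in the frame of box between -0.047 and 0.096 m and x of logger in the frame of box between -0.075 and 0.075 m and y of logger in the frame of box between -0.096 and -0.047 m and z of logger in the frame of box below 0.05 m and value of joint lid below 0.004 m and velocity of joint lid below 0.01 m/s); the robot touches nothing.
It fails at once if a bystander (small mushroom, label roll, brush, bottle) is moved more than 5 cm (distance of any of small1, small2, label_roll, brush, spray from where it was at the start of the episode above 0.05 m).
It fails at once if a large mushroom or the logger is dropped or thrown (faster than 1.1 m/s while not held: a fall of over 6 cm) ((linear speed of mush1 above 1.1 m/s and contact force between the fingers and mush1 below 0.05 N) or (linear speed of mush2 above 1.1 m/s and contact force between the fingers and mush2 below 0.05 N) or (linear speed of mush3 above 1.1 m/s and contact force between the fingers and mush3 below 0.05 N) or (linear speed of mush4 above 1.1 m/s and contact force between the fingers and mush4 below 0.05 N) or (linear speed of logger above 1.1 m/s and contact force between the fingers and logger below 0.05 N)).
Of mush1, mush2, mush3, mush4 only 2 to 4 are there at a start; the rules pass over those that are not, and their reading is None.
At some moment in a run one of mush1, mush2, mush3, mush4 may be knocked a few centimetres aside while the robot is not near it.
It also fails if it takes over 210 s, if anything falls off the work surface, if the arm or the gripper's body presses on something with over 40 N, if the wrist force passes 120 N, or if a joint passes its speed limit or range.

## Working session

There is one attempt and no reset: what is moved stays moved. The work goes in short steps, Python scripts to look and compute and a tool call to move; the robot and the scene stay as the last step left them, time stands still between calls to the robot, and variables do not carry over. Pictures are saved under pics/ and viewed, at most 14 in all, crops included, and the job is handed in when it is done.

Besides the shell and the picture viewer there is one more tool, called after "Emit:" by a JSON object that holds its "fn" and its "kwargs", one argument or row to a line. apply_moves: Moves the arm, as the interface text tells. Its arguments: {"type":"object","properties":{"targets":{"type":"array"},"gripper":{"type":"number"},"force":{"type":"number"}},"required":["targets"]}

```bash
mkdir -p pics; cat > h.py <<'E'
import numpy as np, cv2
from station import r, cams
def grab(n, fn):
    s=r.get_state(); f=cams.grab_frame(n)
    if n=="wrist":
        T=np.eye(4); T[:3,:3]=np.array(s["orientation"]); T[:3,3]=s["position"]
        C=T@np.array(f["T_tool_cam"]); R=C[:3,:3].T; t=-R@C[:3,3]
    else:
        R=cv2.Rodrigues(np.array(f["rvec"],float))[0]; t=np.array(f["tvec"],float).ravel()
    K=np.array([[f["fx"],0,f["cx"]],[0,f["fy"],f["cy"]],[0,0,1.]])
    np.savez(f"pics/{fn}.npz",K=K,R=R,t=t,img=f["img"])
    cv2.imwrite(f"pics/{fn}.png",f["img"][:,:,::-1])
def load(fn): return np.load(f"pics/{fn}.npz")
def onz(fn,uv,z):
    d=load(fn); c=-d["R"].T@d["t"]; v=d["R"].T@np.linalg.inv(d["K"])@[*uv,1]
    return c+v*(z-c[2])/v[2]
def tri(*obs):
    A=np.zeros((3,3));b=np.zeros(3);L=[]
    for fn,uv in obs:
        d=load(fn); c=-d["R"].T@d["t"]; v=d["R"].T@np.linalg.inv(d["K"])@[*uv,1]; v/=np.linalg.norm(v)
        P=np.eye(3)-np.outer(v,v);A+=P;b+=P@c;L.append((c,P))
    x=np.linalg.solve(A,b); return x,[np.linalg.norm(P@(x-c)) for c,P in L]
def proj(fn,p):
    d=load(fn); q=d["K"]@(d["R"]@np.array(p)+d["t"]); return q[:2]/q[2]
def crop(fn,x0,y0,x1,y1,k,out):
    i=cv2.imread(f"pics/{fn}.png")[y0:y1,x0:x1]; cv2.imwrite(f"pics/{out}.png",cv2.resize(i,None,fx=k,fy=k,interpolation=cv2.INTER_CUBIC))
E
python3 - <<'E'
from h import *
for n in ("scene","side","wrist"): grab(n,n+"0")
a=[cv2.imread(f"pics/{n}0.png") for n in("scene","side")]
for n in("scene","side","wrist"):
    d=load(n+"0"); print(n,-d["R"].T@d["t"],(d["R"].T)[:,2],d["K"][0,0])
print(r.get_state())
E
```

```text
scene [ 1.03375334 -0.57008784  0.64678134] [-0.53835276  0.57427511 -0.61675312] 415.37687881942867
side [0.0644778  0.67929967 0.8117779 ] [ 0.39854387 -0.64943025 -0.64761342] 496.30610632503215
wrist [0.59959326 0.07276749 0.37290976] [-0.00240113 -0.28356596 -0.95894973] 345.9666375281999
{'clock': 0.15, 'joints': array([-5.66819750e-02,  9.17121567e-02,  1.23164085e+00,  3.32514391e-05,
        1.81978864e+00, -5.67287878e-02]), 'joint_velocities': array([ 0.00085235, -0.00326457, -0.00519048, -0.00156611, -0.0007222 ,
        0.00013793]), 'tau': array([ 1.18562282e-03, -4.59372532e+01, -4.18527281e+01, -2.23398712e-05,
        9.54780931e-03, -9.16542831e-06]), 'position': array([5.99783817e-01, 3.23015668e-05, 2.30377064e-01]), 'orientation': array([[-5.48892616e-05,  9.99998805e-01, -1.54467569e-03],
       [ 9.99999991e-01,  5.50745753e-05,  1.19927000e-04],
       [ 1.20011930e-04, -1.54466909e-03, -9.99998800e-01]]), 'wrist_force': array([-0.58737505, -0.30838906, -0.57562095]), 'moment': array([-0.01180472,  0.01028388, -0.00060087]), 'gripper_force': 0.0, 'finger_gap': 0.08551393011289853}
```

View pics/scene0.png

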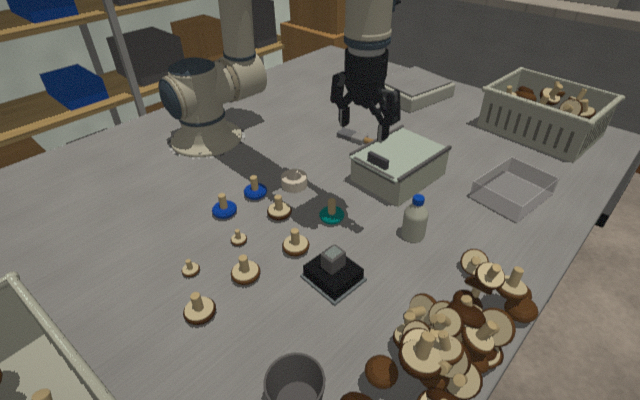

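View pics/side0.png

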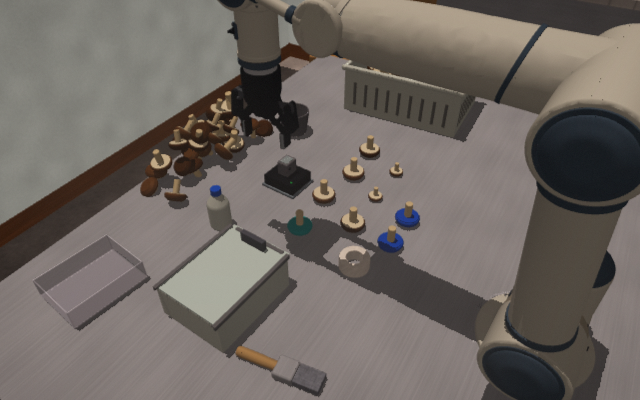

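The scene view shows the box at (400,165) with its rib at (378,160), and the dock with logger at (333,265). The four brown large mushrooms have caps at (279,212), (295,244), (245,271) and (199,310).

Look-alikes to leave:
- blue mushrooms (225,209) and (255,190), and a teal one (332,215)
- small mushrooms (238,238) and (190,269)
- the heap at (440,345) and the crates
- the other pale tray (415,85) and the clear tray (513,187)

I'm choosing the four brown, large, single ones and checking them in close crops.

```bash
python3 - <<'E'
from h import *
crop("scene0",170,120,460,330,2.75,"cs")
crop("side0",150,120,420,350,2.6,"cd")
E
```

```text
(no output)
```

View pics/cs.png

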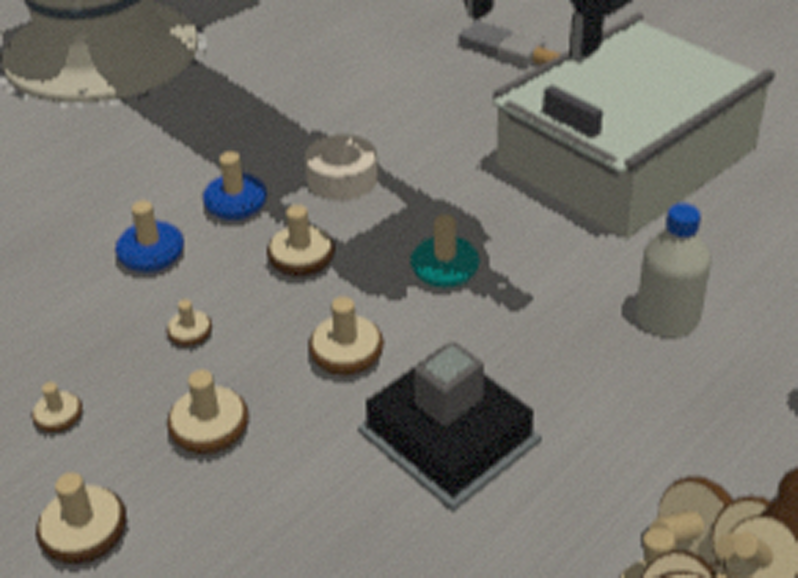

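View pics/cd.png

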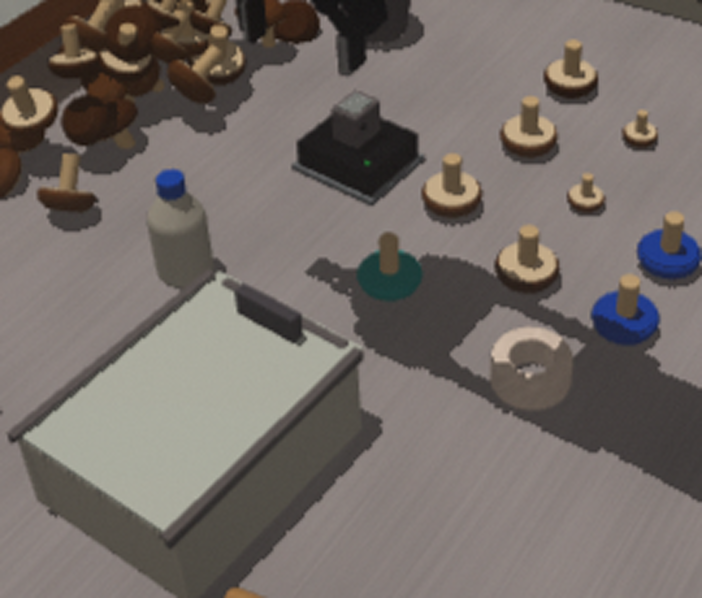

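```bash
python3 - <<'E'
from h import *
S=lambda u,v:("scene0",(170+u/2.75,120+v/2.75)); D=lambda u,v:("side0",(150+u/2.6,120+v/2.6))
P={}
for n,a,b in [("A",(297,213),(529,234)),("B",(343,305),(453,162)),("C",(201,378),(531,104)),("D",(70,482),(573,48)),
 ("smallU",(185,305),(587,179)),("smallL",(51,388),(642,116)),("tealtop",(445,222),(389,239)),("logger",(449,369),(357,104)),("lg_e",(414,375),(381,104)),("lg_n",(452,344),(358,118)),("lg_w",(484,367),(333,103)),("lg_s",(446,393),(357,92)),
 ("ribmid",(573,105),(270,308)),("rib-x",(546,92),(301,325)),("rib+x",(601,121),(237,290)),
 ("c-x-y",(497,97),(358,348)),("c+x-y",(625,163),(222,277)),("c+x+y",(772,73),(13,435)),("c-x+y",(640,17),(168,535)),
 ("spray",(683,213),(171,180))]:
    x,e=tri(S(*a),D(*b)); P[n]=x; print(n,x.round(4),np.round(e,4))
for a,b in(("c-x-y","c-x+y"),("c+x-y","c+x+y"),("rib-x","rib+x"),("c-x-y","c+x-y"),("c-x+y","c+x+y")):
    d=P[b]-P[a]; print(a,b,np.linalg.norm(d).round(4),np.degrees(np.arctan2(d[1],d[0])).round(2))
print(sum(P[k] for k in P if k[:2] in("c-","c+"))/4)
l=[P[k] for k in("lg_e","lg_n","lg_w","lg_s")]
for i in range(4):
    d=l[(i+1)%4]-l[i];print(np.linalg.norm(d).round(3),np.degrees(np.arctan2(d[1],d[0])).round(1))
for n,p in(("roll_sc",S(341,165)),):print(onz(*p,0.03))
E
```

```text
A [ 0.4378 -0.0949  0.0536] [0. 0.]
B [ 0.5478 -0.1482  0.0536] [0.0004 0.0004]
C [ 0.528  -0.2686  0.0542] [0. 0.]
D [ 0.5375 -0.3829  0.0534] [0.0006 0.0006]
smallU [ 0.4378 -0.216   0.0322] [0.0004 0.0004]
smallL [ 0.4351 -0.3369  0.0317] [0.0003 0.0003]
tealtop [ 0.5397 -0.0232  0.0554] [0.0006 0.0006]
logger [ 0.6637 -0.158   0.072 ] [0.0012 0.0012]
lg_e [ 0.6468 -0.1752  0.0676] [0.001 0.001]
lg_n [ 0.6495 -0.1387  0.0725] [0.0011 0.0011]
lg_w [ 0.6822 -0.1432  0.0754] [0.0016 0.0016]
lg_s [ 0.6761 -0.1756  0.071 ] [0.0016 0.0016]
ribmid [0.5493 0.1333 0.0983] [0.0014 0.0014]
rib-x [0.5179 0.1354 0.0977] [0.0013 0.0013]
rib+x [0.5832 0.1299 0.0982] [0.0004 0.0004]
c-x-y [0.4751 0.1202 0.0817] [0.0006 0.0006]
c+x-y [0.619  0.1118 0.0803] [0.0034 0.0034]
c+x+y [0.6417 0.3215 0.082 ] [0.0012 0.0012]
c-x+y [0.4883 0.3302 0.0826] [0.0007 0.0007]
spray [0.7106 0.0574 0.1069] [0.0005 0.0005]
c-x-y c-x+y 0.2104 86.4
c+x-y c+x+y 0.211 83.82
rib-x rib+x 0.0655 -4.83
c-x-y c+x-y 0.1441 -3.35
c-x+y c+x+y 0.1536 -3.22
[0.55602383 0.22091818 0.08164109]
0.037 85.7
0.033 -7.7
0.033 -100.8
0.029 179.2
[ 0.39136028 -0.00065732  0.03      ]
```

Emit:
{"fn": "apply_moves", "kwargs": {
  "targets": [
    [[-0.0064,0.0164,0,10.6],[-0.0064,0.0164,0,10.6],[-0.0064,0.0164,0,10.6],[-0.0064,0.0164,0,10.6],[-0.0064,0.0164,0,10.6],[-0.0064,0.0164,0,10.6],[-0.0064,0.0164,0,10.6],[-0.0064,0.0164,0,10.6]]
  ],
  "gripper": 0.3
}}

```text
clock: 1.15
position: [0.5484, 0.1317, 0.2308]
orientation: [[-0.996, 0.084, -0.001], [0.084, 0.996, -0.0], [0.001, -0.0, -1.0]]
wrist_force: [-0.2, -0.0, 0.6]
finger_gap: 0.06
gripper_force: 0.0
```

```bash
python3 - <<'E'
from h import *
grab("wrist","w1"); s=r.get_state(); print(s["position"],s["orientation"],s["finger_gap"],s["joints"])
p=np.array([.549,.132,.1065]);print(proj("w1",p))
E
```

```text
[0.5478087  0.13357411 0.23102366] [[-9.97126904e-01  7.57429400e-02 -9.72272528e-04]
 [ 7.57416245e-02  9.97126597e-01  1.32527343e-03]
 [ 1.06985890e-03  1.24782429e-03 -9.99998649e-01]] 0.060154325416922054 [ 1.77937345e-01 -6.01953481e-03  1.33098702e+00  1.52248107e-03
  1.81734724e+00 -1.31667299e+00]
[321.50675276 190.6834106 ]
```

View pics/w1.png

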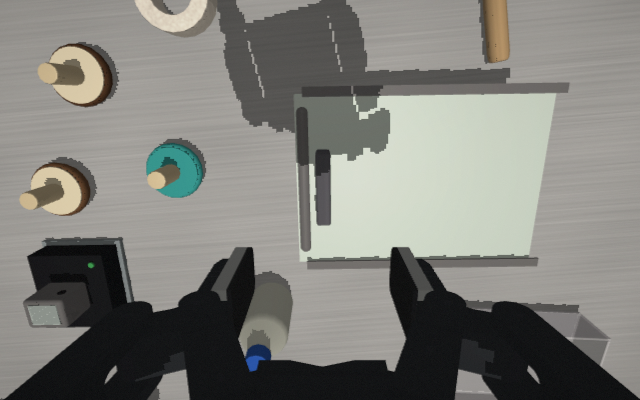

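The rib is at (323,187), predicted (321.5,190.7), and lines up with the tool. Going down to pinch it.

Emit:
{"fn": "apply_moves", "kwargs": {
  "targets": [
    [[0,0,-0.024,0],[0,0,-0.024,0],[0,0,-0.024,0],[0,0,-0.024,0],[0,0,-0.024,0],[0,0,-0.025,0],[0,0,0,0],[0,0,0,0]]
  ]
}}

```text
clock: 2.2
position: [0.5493, 0.1311, 0.0873]
orientation: [[-0.996, 0.092, 0.001], [0.092, 0.996, 0.0], [-0.001, 0.0, -1.0]]
wrist_force: [0.5, 0.6, 0.9]
finger_gap: 0.0596
gripper_force: 0.0
```

Emit:
{"fn": "apply_moves", "kwargs": {
  "targets": [
    [[0,0,0,0],[0,0,0,0],[0,0,0,0],[0,0,0,0],[0,0,0,0],[0,0,0,0]]
  ],
  "gripper": 1,
  "force": 50
}}

```text
clock: 2.95
position: [0.5493, 0.1324, 0.0873]
orientation: [[-0.996, 0.089, 0.002], [0.089, 0.996, 0.002], [-0.002, 0.002, -1.0]]
wrist_force: [0.9, 5.5, 3.4]
finger_gap: 0.0106
gripper_force: 49.7
```

Emit:
{"fn": "apply_moves", "kwargs": {
  "targets": [
    [[0.0008,0.01,0,0],[0.0016,0.02,0,0],[0.002,0.026,0,0],[0.0021,0.0265,0,0],[0.0021,0.0265,0,0],[0.0021,0.0265,0,0],[0.002,0.0255,0,0],[0.002,0.025,0,0]]
  ]
}}

```text
clock: 3.95
position: [0.5623, 0.3177, 0.0873]
orientation: [[-0.996, 0.09, -0.002], [0.09, 0.996, -0.001], [0.002, -0.002, -1.0]]
wrist_force: [-7.7, -1.0, 8.5]
finger_gap: 0.0109
gripper_force: 50.6
```

Emit:
{"fn": "apply_moves", "kwargs": {
  "targets": [
    [[0,0,0,0],[0,0,0,0],[0,0,0,0]]
  ]
}}

```text
clock: 4.32
position: [0.5623, 0.3181, 0.0873]
orientation: [[-0.996, 0.089, -0.002], [0.089, 0.996, 0.0], [0.002, 0.0, -1.0]]
wrist_force: [-6.1, 2.0, 6.8]
finger_gap: 0.011
gripper_force: 50.4
```

Emit:
{"fn": "apply_moves", "kwargs": {
  "targets": [
    [[0,0,0,0],[0,0,0,0],[0,0,0,0],[0,0,0.02,0],[0,0,0.04,0],[0.005,-0.02,0.04,0],[0.01,-0.045,0.02,0],[0.01,-0.05,0,0]]
  ],
  "gripper": 0.3
}}

```text
clock: 5.32
position: [0.5897, 0.2017, 0.2113]
orientation: [[-0.996, 0.089, 0.007], [0.089, 0.996, 0.002], [-0.007, 0.002, -1.0]]
wrist_force: [-0.1, -0.7, -0.7]
finger_gap: 0.0602
gripper_force: 0.0
```

Emit:
{"fn": "apply_moves", "kwargs": {
  "targets": [
    [[0.01,-0.05,0,0],[0.01,-0.05,0,0],[0.01,-0.05,0,0],[0.01,-0.05,0,0],[0.01,-0.05,0,0],[0.015,-0.05,0,0],[0.012,-0.05,0,0],[0,0,0,0]]
  ],
  "gripper": 0.2
}}

```text
clock: 6.32
position: [0.6655, -0.152, 0.2069]
orientation: [[-0.995, 0.096, 0.0], [0.096, 0.995, -0.001], [-0.0, -0.001, -1.0]]
wrist_force: [-0.3, -0.7, 0.7]
finger_gap: 0.0683
gripper_force: 0.0
```

```bash
python3 - <<'E'
from h import *
grab("wrist","w2"); grab("side","side2"); s=r.get_state(); print(s["position"],s["orientation"],s["finger_gap"])
print(proj("w2",[.664,-.157,.075]))
E
```

```text
[ 0.66555681 -0.14815395  0.20732043] [[-9.95780536e-01  9.17624444e-02  8.81581808e-04]
 [ 9.17626946e-02  9.95780873e-01  2.47523285e-04]
 [-8.55148961e-04  3.27375192e-04 -9.99999581e-01]] 0.0683066421307061
[314.96325826 186.21761834]
```

View pics/w2.png

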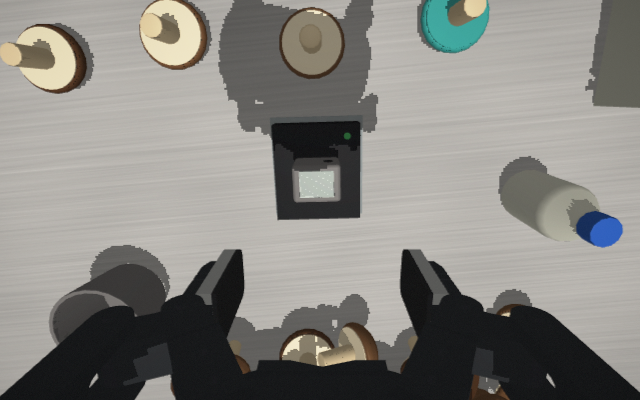

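View pics/side2.png

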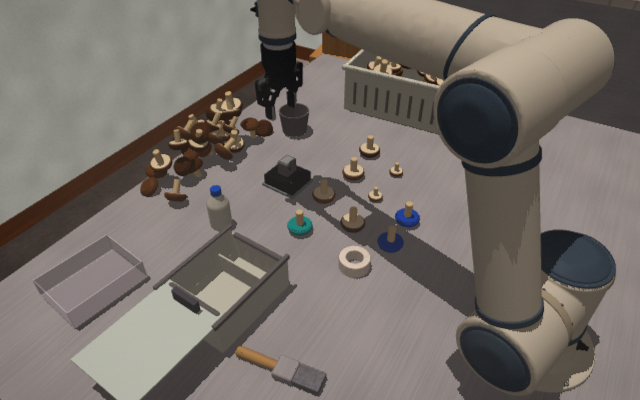

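```bash
python3 - <<'E'
from h import *
print(onz("w2",(317.3,185),.076))
for b in [(299,171),(334,170),(336,199),(300,199)]: print(onz("w2",b,.076))
# box interior check in side2: rib etc
print(proj("side2",[.5555,.22,.086]))
for q in [(-.08,-.1,.086),(.08,-.1,.086),(.0,.098,.1065),(-.076,-.048,.05),(.076,-.048,.05)]:
    a=np.radians(-4.3); print(q,proj("side2",[.556+q[0]*np.cos(a)-q[1]*np.sin(a),.221+q[0]*np.sin(a)+q[1]*np.cos(a),q[2]]).round(1))
crop("side2",140,210,310,340,4.6,"cb")
E
```

```text
[ 0.66290434 -0.15495176  0.076     ]
[ 0.64989852 -0.16847604  0.076     ]
[ 0.6517888  -0.14031655  0.076     ]
[ 0.67625197 -0.1407763   0.076     ]
[ 0.67340183 -0.17035994  0.076     ]
[224.26958487 268.83878925]
(-0.08, -0.1, 0.086) [288.  255.8]
(0.08, -0.1, 0.086) [229. 224.]
(0.0, 0.098, 0.1065) [184.2 295. ]
(-0.076, -0.048, 0.05) [270.9 283.2]
(0.076, -0.048, 0.05) [215.4 250.9]
```

View pics/cb.png

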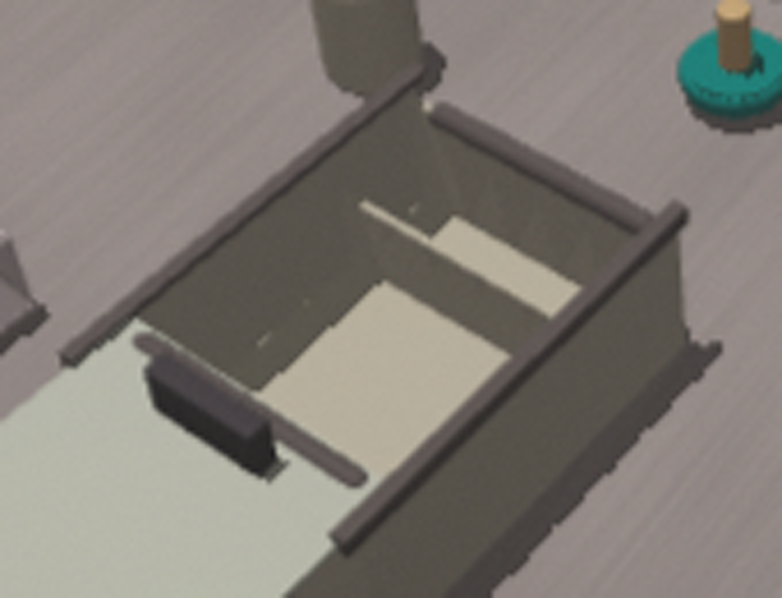

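The crop shows the lid fully open, with the rail corner at (288,256) as predicted and the rib at (185,296). Taking the logger next.

Emit:
{"fn": "apply_moves", "kwargs": {
  "targets": [
    [[-0.002,-0.009,-0.02,0],[0,0,-0.03,0],[0,0,-0.03,0],[0,0,-0.03,0],[0,0,-0.03,0],[0,0,-0.023,0],[0,0,0,0],[0,0,0,0]]
  ]
}}

```text
clock: 7.42
position: [0.6643, -0.156, 0.0453]
orientation: [[-0.996, 0.089, 0.002], [0.089, 0.996, -0.0], [-0.002, -0.0, -1.0]]
wrist_force: [0.2, 0.2, 0.4]
finger_gap: 0.0684
gripper_force: 0.0
```

Emit:
{"fn": "apply_moves", "kwargs": {
  "targets": [
    [[0,0,0,0],[0,0,0,0],[0,0,0,0],[0,0,0,0],[0,0,0,0]]
  ],
  "gripper": 1,
  "force": 60
}}

```text
clock: 8.05
position: [0.6645, -0.157, 0.0453]
orientation: [[-0.996, 0.091, 0.003], [0.091, 0.996, -0.001], [-0.003, -0.0, -1.0]]
wrist_force: [-0.7, 1.0, 5.4]
finger_gap: 0.0389
gripper_force: 61.3
```

Emit:
{"fn": "apply_moves", "kwargs": {
  "targets": [
    [[0,0,0.004,0],[0,0,0.006,0],[0,0,0.01,0],[0,0,0.012,0],[0,0,0.02,0],[0,0,0.02,0],[0,0,0.02,0],[0,0,0.02,0]]
  ]
}}

```text
clock: 9.05
position: [0.6636, -0.1568, 0.1573]
orientation: [[-0.996, 0.091, 0.001], [0.091, 0.996, -0.0], [-0.001, -0.0, -1.0]]
wrist_force: [-0.2, -1.0, -1.1]
finger_gap: 0.0392
gripper_force: 66.9
```

Emit:
{"fn": "apply_moves", "kwargs": {
  "targets": [
    [[0,0,0.03,-9.9],[-0.013,0.034,0,-9.9],[-0.013,0.035,0,-9.9],[-0.0145,0.039,0,-9.9],[-0.0145,0.039,0,-9.9],[-0.0145,0.039,0,-9.9],[-0.0145,0.039,0,-9.9],[-0.015,0.04,0,-9.9]]
  ]
}}

```text
clock: 10.05
position: [0.564, 0.1094, 0.1864]
orientation: [[-0.092, 0.996, 0.001], [0.996, 0.092, 0.0], [0.0, 0.001, -1.0]]
wrist_force: [0.4, -0.2, 0.0]
finger_gap: 0.0388
gripper_force: 67.0
```

Emit:
{"fn": "apply_moves", "kwargs": {
  "targets": [
    [[-0.0145,0.04,0,-9.9],[0,0,0,0],[0,0,0,0],[0,0,0,0]]
  ]
}}

```text
clock: 10.55
position: [0.5504, 0.1472, 0.1855]
orientation: [[0.075, 0.997, 0.0], [0.997, -0.075, -0.0], [-0.0, 0.0, -1.0]]
wrist_force: [0.4, -0.6, -2.0]
finger_gap: 0.0393
gripper_force: 67.0
```

```bash
python3 - <<'E'
from h import *
grab("wrist","w3"); s=r.get_state(); print(s["position"],s["orientation"],s["finger_gap"])
a=np.radians(-4.3)
for q in [(-.08,-.1,.086),(.08,-.1,.086),(-.076,-.048,.05),(.076,-.048,.05)]:
    print(q,proj("w3",[.555+q[0]*np.cos(a)-q[1]*np.sin(a),.221+q[0]*np.sin(a)+q[1]*np.cos(a),q[2]]).round(1))
E
```

```text
[0.55039292 0.14713695 0.18535578] [[ 7.57121060e-02  9.97129719e-01 -1.74084595e-05]
 [ 9.97129687e-01 -7.57121080e-02 -2.54326888e-04]
 [-2.54914930e-04  1.89713259e-06 -9.99999968e-01]] 0.03894836813271459
(-0.08, -0.1, 0.086) [214.9 232. ]
(0.08, -0.1, 0.086) [427.7 231.9]
(-0.076, -0.048, 0.05) [227.4 155.3]
(0.076, -0.048, 0.05) [415.2 155.2]
```

View pics/w3.png

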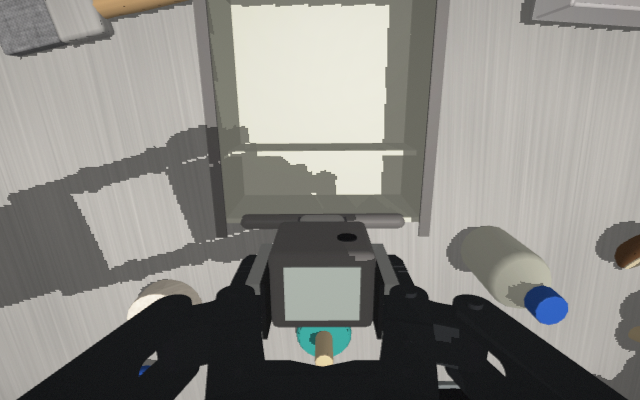

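```bash
python3 - <<'E'
from h import *
a=np.radians(-4.3)
for q in [(0,-.098,.073),(0,-.048,.05)]:
    print(q,proj("w3",[.555+q[0]*np.cos(a)-q[1]*np.sin(a),.221+q[0]*np.sin(a)+q[1]*np.cos(a),q[2]]).round(1))
print(onz("w3",(322,149.5),.05),onz("w3",(322,221),.073),onz("w3",(215,236),.086),onz("w3",(429,236),.086))
E
```

```text
(0, -0.098, 0.073) [321.3 223.3]
(0, -0.048, 0.05) [321.3 155.2]
[0.55232472 0.17772651 0.05      ] [0.54834006 0.12513528 0.073     ] [0.46724287 0.12403492 0.086     ] [0.62831641 0.11184673 0.086     ]
```

Emit:
{"fn": "apply_moves", "kwargs": {
  "targets": [
    [[0,0.003,-0.02,0],[0,0,-0.025,0],[0,0,-0.025,0],[0,0,-0.025,0],[0,0,-0.025,0],[0,0,-0.015,0],[0,0,-0.008,0],[0,0,0,0]]
  ]
}}

```text
clock: 11.6
position: [0.5499, 0.1511, 0.0419]
orientation: [[0.075, 0.997, -0.001], [0.997, -0.075, -0.0], [-0.0, -0.001, -1.0]]
wrist_force: [0.5, -0.5, -1.0]
finger_gap: 0.0393
gripper_force: 67.0
```

Emit:
{"fn": "apply_moves", "kwargs": {
  "targets": [
    [[0,0,-0.002,0],[0,0,0,0],[0,0,0,0]]
  ]
}}

```text
clock: 11.98
position: [0.5503, 0.1513, 0.0408]
orientation: [[0.075, 0.997, 0.001], [0.997, -0.075, 0.0], [0.0, 0.001, -1.0]]
wrist_force: [-0.7, -0.0, -1.4]
finger_gap: 0.0392
gripper_force: 67.0
```

Emit:
{"fn": "apply_moves", "kwargs": {
  "targets": [
    [[0,0,0,0],[0,0,0,0],[0,0,0,0],[0,0,0,0],[0,0,0.03,0],[0,0,0.05,0],[0,0,0.05,0],[-0.005,-0.03,0.05,0]]
  ],
  "gripper": 0.35
}}

```text
clock: 12.98
position: [0.5448, 0.1221, 0.2217]
orientation: [[0.072, 0.997, -0.0], [0.997, -0.072, 0.001], [0.001, -0.0, -1.0]]
wrist_force: [0.9, -0.5, 0.4]
finger_gap: 0.0554
gripper_force: 0.0
```

Emit:
{"fn": "apply_moves", "kwargs": {
  "targets": [
    [[-0.009,-0.046,0,0],[-0.009,-0.046,0,0],[-0.009,-0.046,0,0],[-0.009,-0.046,0,0],[-0.009,-0.046,0,0],[0,0,0,0],[0,0,0,0]]
  ]
}}

```text
clock: 13.85
position: [0.5001, -0.1085, 0.2203]
orientation: [[0.075, 0.997, 0.0], [0.997, -0.075, 0.001], [0.001, 0.0, -1.0]]
wrist_force: [0.1, 1.0, 0.1]
finger_gap: 0.0556
gripper_force: 0.0
```

```bash
python3 - <<'E'
from h import *
grab("wrist","w4"); s=r.get_state(); print(s["position"],s["finger_gap"])
for k,p in dict(A=[.4378,-.0949,.058],B=[.5478,-.1482,.058],C=[.528,-.2686,.058],D=[.5375,-.3829,.058]).items(): print(k,proj("w4",p).round(1))
E
```

```text
[ 0.50019055 -0.10800806  0.22030597] 0.0557541817768039
A [252.1 169.3]
B [376.6 216.4]
C [361.  327.4]
D [373.9 413.1]
```

View pics/w4.png

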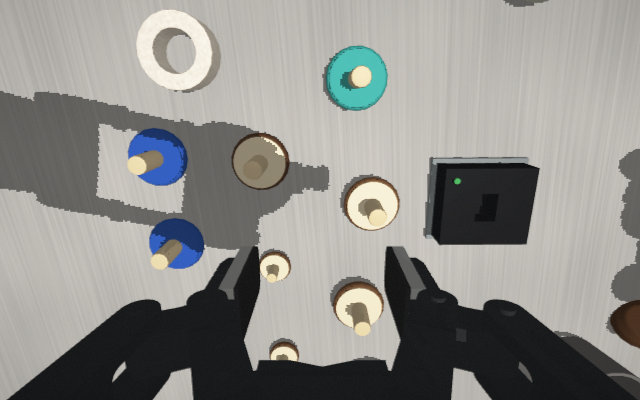

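Emit:
{"fn": "apply_moves", "kwargs": {
  "targets": [
    [[-0.03,0.0065,-0.01,0],[-0.03,0.0065,-0.03,0],[0,0,-0.035,0],[0,0,-0.035,0],[0,0,-0.035,0],[0,0,-0.03,0],[0,0,-0.013,0],[0,0,0,0]]
  ]
}}

```text
clock: 14.9
position: [0.4398, -0.095, 0.0319]
orientation: [[0.074, 0.997, -0.001], [0.997, -0.074, 0.0], [0.0, -0.001, -1.0]]
wrist_force: [1.4, 1.1, -0.5]
finger_gap: 0.0556
gripper_force: 0.0
```

Emit:
{"fn": "apply_moves", "kwargs": {
  "targets": [
    [[0,0,0,0],[0,0,0,0],[0,0,0,0],[0,0,0,0],[0,0,0,0],[0,0,0.02,0],[0,0,0.04,0],[0,0,0.04,0]]
  ],
  "gripper": 1,
  "force": 40
}}

```text
clock: 15.9
position: [0.4395, -0.0958, 0.1327]
orientation: [[0.075, 0.997, -0.001], [0.997, -0.075, 0.0], [0.0, -0.001, -1.0]]
wrist_force: [0.8, -1.5, -0.4]
finger_gap: 0.0164
gripper_force: 39.1
```

Emit:
{"fn": "apply_moves", "kwargs": {
  "targets": [
    [[0.0105,0.0463,0.02,0],[0.0105,0.0463,0.015,0],[0.0105,0.0463,0,0],[0.0105,0.0463,0,0],[0.0105,0.0463,0,0],[0.0105,0.0463,0,0],[0.0105,0.0463,0,0],[0.0105,0.0463,0,0]]
  ]
}}

```text
clock: 16.9
position: [0.5241, 0.276, 0.1668]
orientation: [[0.075, 0.997, -0.001], [0.997, -0.075, -0.0], [-0.001, -0.0, -1.0]]
wrist_force: [0.9, -0.6, -0.3]
finger_gap: 0.0161
gripper_force: 39.1
```

Emit:
{"fn": "apply_moves", "kwargs": {
  "targets": [
    [[0,0,0,0],[0,0,-0.025,0],[0,0,-0.03,0],[0,0,-0.03,0],[0,0,-0.025,0],[0,0,-0.015,0],[0,0,-0.006,0],[0,0,0,0]]
  ]
}}

```text
clock: 17.9
position: [0.5245, 0.2745, 0.0373]
orientation: [[0.075, 0.997, 0.001], [0.997, -0.075, 0.001], [0.001, 0.001, -1.0]]
wrist_force: [0.2, -0.2, -1.0]
finger_gap: 0.0165
gripper_force: 40.5
```

Emit:
{"fn": "apply_moves", "kwargs": {
  "targets": [
    [[0,0,0,0],[0,0,0,0],[0,0,0,0],[0,0,0.02,0],[0,0,0.04,0],[0,0,0.04,0],[0,0,0.03,0],[0,0,0,0]]
  ],
  "gripper": 0.62
}}

```text
clock: 18.9
position: [0.5255, 0.2753, 0.1716]
orientation: [[0.075, 0.997, 0.007], [0.997, -0.075, 0.003], [0.004, 0.007, -1.0]]
wrist_force: [-0.0, -0.6, 0.6]
finger_gap: 0.0322
gripper_force: 0.0
```

Emit:
{"fn": "apply_moves", "kwargs": {
  "targets": [
    [[0.0029,-0.045,0,0],[0.0029,-0.054,0,0],[0.0029,-0.054,0,0],[0.0029,-0.054,0,0],[0.0029,-0.054,0,0],[0.0029,-0.054,0,0],[0.0029,-0.054,0,0],[0.0029,-0.054,0,0]]
  ],
  "gripper": 0.35
}}

```text
clock: 19.9
position: [0.5467, -0.15, 0.1655]
orientation: [[0.075, 0.997, -0.001], [0.997, -0.075, 0.0], [0.0, -0.001, -1.0]]
wrist_force: [0.7, 0.1, 0.2]
finger_gap: 0.0552
gripper_force: 0.0
```

```bash
cat > chk.py <<'E'
from h import *
import sys
tag=sys.argv[1]
M=dict(A=[.4395,-.0955],B=[.5478,-.1482],C=[.528,-.2686],D=[.5375,-.3829])
for cam in("scene","side"):
    grab(cam,cam+tag); i=load(cam+tag)["img"].astype(float)
    # cream gills+stem: warm bright pixels
    hsv=cv2.cvtColor(load(cam+tag)["img"],cv2.COLOR_RGB2HSV); h0=cv2.cvtColor(load(cam+"0")["img"],cv2.COLOR_RGB2HSV)
    for k,p in M.items():
        if k not in sys.argv[2]: continue
        u,v=proj(cam+"0",[*p,.03]).round().astype(int); o=[]
        for h in(h0,hsv):
            w=h[v-26:v+27,u-26:u+27]; m=((w[...,1]>70)&(w[...,0]<26)).astype(np.uint8)
            n,l,st,c=cv2.connectedComponentsWithStats(m); j=1+np.argmax(st[1:,4]) if n>1 else 0
            o.append((st[j,4],c[j].round(1)+[u-26,v-26]))
        print(cam,k,o)
s=r.get_state();print(s["position"],s["clock"])
E
python3 chk.py 3 BCD
```

```text
scene B [(np.int32(146), array([296.1, 250.3])), (np.int32(142), array([295.9, 250.2]))]
scene C [(np.int32(171), array([246.1, 278.1])), (np.int32(168), array([245.7, 278.1]))]
scene D [(np.int32(197), array([196.5, 301.8])), (np.int32(189), array([196.5, 301.6]))]
side B [(np.int32(353), array([323.3, 192.9])), (np.int32(344), array([323.3, 193.2]))]
side C [(np.int32(313), array([353.1, 170.3])), (np.int32(310), array([353.1, 170.4]))]
side D [(np.int32(280), array([369.3, 148. ])), (np.int32(281), array([369.3, 148. ]))]
[ 0.54625991 -0.15318932  0.16495717] 20.0
```

Emit:
{"fn": "apply_moves", "kwargs": {
  "targets": [
    [[0.0015,0.004,-0.02,0],[0,0,-0.03,0],[0,0,-0.03,0],[0,0,-0.03,0],[0,0,-0.023,0],[0,0,0,0]]
  ]
}}

```text
clock: 20.75
position: [0.5465, -0.1417, 0.0293]
orientation: [[0.073, 0.997, -0.006], [0.997, -0.073, 0.003], [0.002, -0.007, -1.0]]
wrist_force: [0.4, 0.5, 0.5]
finger_gap: 0.056
gripper_force: 0.0
```

Emit:
{"fn": "apply_moves", "kwargs": {
  "targets": [
    [[0,0,0,0],[0,0,0,0],[0,0,0,0],[0,0,0,0],[0,0,0,0],[0,0,0.04,0],[0,0,0.05,0],[0,0,0.045,0]]
  ],
  "gripper": 1
}}

```text
clock: 21.75
position: [0.5484, -0.1446, 0.1696]
orientation: [[0.075, 0.997, -0.0], [0.997, -0.075, -0.0], [-0.0, -0.0, -1.0]]
wrist_force: [0.3, -0.3, 0.2]
finger_gap: 0.0167
gripper_force: 39.1
```

Emit:
{"fn": "apply_moves", "kwargs": {
  "targets": [
    [[0.0057,0.0521,0,0],[0.0057,0.0521,0,0],[0.0057,0.0521,0,0],[0.0057,0.0521,0,0],[0.0057,0.0521,0,0],[0.0057,0.0521,0,0],[0.0057,0.0521,0,0],[0.0057,0.0521,0,0]]
  ]
}}

```text
clock: 22.75
position: [0.5942, 0.2738, 0.1677]
orientation: [[0.075, 0.997, -0.001], [0.997, -0.075, -0.001], [-0.001, -0.001, -1.0]]
wrist_force: [0.5, -0.4, -0.9]
finger_gap: 0.0166
gripper_force: 39.1
```

Emit:
{"fn": "apply_moves", "kwargs": {
  "targets": [
    [[0,0,0,0],[0,0,-0.025,0],[0,0,-0.03,0],[0,0,-0.03,0],[0,0,-0.025,0],[0,0,-0.016,0],[0,0,-0.006,0],[0,0,0,0]]
  ]
}}

```text
clock: 23.75
position: [0.5948, 0.2719, 0.0381]
orientation: [[0.076, 0.997, 0.001], [0.997, -0.076, 0.0], [0.0, 0.001, -1.0]]
wrist_force: [-1.6, -1.1, 3.8]
finger_gap: 0.0163
gripper_force: 40.7
```

Emit:
{"fn": "apply_moves", "kwargs": {
  "targets": [
    [[0,0,0,0],[0,0,0,0],[0,0,0,0],[0,0,0.02,0],[0,0,0.04,0],[0,0,0.04,0],[0,0,0.03,0],[0,0,0,0]]
  ],
  "gripper": 0.62
}}

```text
clock: 24.75
position: [0.5959, 0.2731, 0.172]
orientation: [[0.075, 0.997, 0.008], [0.997, -0.075, 0.003], [0.004, 0.008, -1.0]]
wrist_force: [0.5, 0.6, -0.2]
finger_gap: 0.0323
gripper_force: 0.0
```

Emit:
{"fn": "apply_moves", "kwargs": {
  "targets": [
    [[-0.006,-0.054,0,0],[-0.006,-0.054,0,0],[-0.006,-0.054,0,0],[-0.006,-0.054,0,0],[-0.006,-0.054,0,0],[-0.007,-0.054,0,0],[-0.007,-0.054,0,0],[-0.007,-0.054,0,0]]
  ],
  "gripper": 0.35
}}

```text
clock: 25.75
position: [0.5425, -0.1611, 0.1655]
orientation: [[0.075, 0.997, -0.001], [0.997, -0.075, 0.0], [0.0, -0.001, -1.0]]
wrist_force: [0.4, 0.4, 0.8]
finger_gap: 0.0554
gripper_force: 0.0
```

Emit:
{"fn": "apply_moves", "kwargs": {
  "targets": [
    [[-0.007,-0.054,0,0],[-0.007,-0.054,0,0],[0,0,0,0],[0,0,0,0]]
  ]
}}

```text
clock: 26.25
position: [0.5291, -0.2671, 0.1655]
orientation: [[0.075, 0.997, -0.001], [0.997, -0.075, 0.001], [0.001, -0.001, -1.0]]
wrist_force: [0.7, -0.4, -0.9]
finger_gap: 0.0554
gripper_force: 0.0
```

```bash
python3 chk.py 4 CD
```

```text
scene C [(np.int32(171), array([246.1, 278.1])), (np.int32(165), array([246.2, 278.4]))]
scene D [(np.int32(197), array([196.5, 301.8])), (np.int32(191), array([196.6, 301.6]))]
side C [(np.int32(313), array([353.1, 170.3])), (np.int32(302), array([353. , 170.6]))]
side D [(np.int32(280), array([369.3, 148. ])), (np.int32(277), array([369.2, 148. ]))]
[ 0.52953476 -0.26629673  0.16601325] 26.35
```

Emit:
{"fn": "apply_moves", "kwargs": {
  "targets": [
    [[-0.001,-0.0015,-0.02,0],[0,0,-0.03,0],[0,0,-0.03,0],[0,0,-0.03,0],[0,0,-0.024,0],[0,0,0,0],[0,0,0,0]]
  ]
}}

```text
clock: 27.22
position: [0.5286, -0.2688, 0.0328]
orientation: [[0.074, 0.997, 0.001], [0.997, -0.074, -0.0], [-0.0, 0.001, -1.0]]
wrist_force: [-0.4, -0.7, 0.6]
finger_gap: 0.0556
gripper_force: 0.0
```

Emit:
{"fn": "apply_moves", "kwargs": {
  "targets": [
    [[0,0,0,0],[0,0,0,0],[0,0,0,0],[0,0,0,0],[0,0,0,0],[0,0,0.04,0],[0,0,0.05,0],[0,0,0.045,0]]
  ],
  "gripper": 1
}}

```text
clock: 28.22
position: [0.528, -0.269, 0.1682]
orientation: [[0.075, 0.997, -0.001], [0.997, -0.075, 0.0], [0.0, -0.001, -1.0]]
wrist_force: [0.2, -0.6, -0.6]
finger_gap: 0.0165
gripper_force: 39.1
```

Emit:
{"fn": "apply_moves", "kwargs": {
  "targets": [
    [[-0.001,0.0535,0,0],[-0.001,0.0535,0,0],[-0.001,0.0535,0,0],[-0.001,0.0535,0,0],[-0.001,0.0535,0,0],[-0.001,0.0535,0,0],[-0.001,0.0535,0,0],[-0.001,0.0535,0,0]]
  ]
}}

```text
clock: 29.22
position: [0.5198, 0.1605, 0.1666]
orientation: [[0.075, 0.997, -0.001], [0.997, -0.075, -0.0], [-0.0, -0.001, -1.0]]
wrist_force: [-0.0, 0.3, -1.0]
finger_gap: 0.0164
gripper_force: 39.2
```

Emit:
{"fn": "apply_moves", "kwargs": {
  "targets": [
    [[-0.001,0.0535,0,0],[0,0,0,0],[0,0,-0.03,0],[0,0,-0.035,0],[0,0,-0.03,0],[0,0,-0.022,0],[0,0,-0.0135,0],[0,0,0,0]]
  ]
}}

```text
clock: 30.22
position: [0.5196, 0.2116, 0.0371]
orientation: [[0.076, 0.997, 0.0], [0.997, -0.076, -0.0], [-0.0, 0.0, -1.0]]
wrist_force: [0.1, 0.2, -0.7]
finger_gap: 0.0168
gripper_force: 40.4
```

Emit:
{"fn": "apply_moves", "kwargs": {
  "targets": [
    [[0,0,0,0],[0,0,0,0],[0,0,0,0],[0,0,0.02,0],[0,0,0.04,0],[0,0,0.04,0],[0,0,0.03,0],[0,0,0,0]]
  ],
  "gripper": 0.62
}}

```text
clock: 31.22
position: [0.5209, 0.213, 0.1719]
orientation: [[0.075, 0.997, 0.007], [0.997, -0.075, 0.003], [0.003, 0.007, -1.0]]
wrist_force: [-0.1, 0.4, -0.2]
finger_gap: 0.0325
gripper_force: 0.0
```

Emit:
{"fn": "apply_moves", "kwargs": {
  "targets": [
    [[0.0017,-0.0541,0,0],[0.0017,-0.0541,0,0],[0.0017,-0.0541,0,0],[0.0017,-0.0541,0,0],[0.0017,-0.0541,0,0],[0.0017,-0.0541,0,0],[0.0017,-0.0541,0,0],[0.0017,-0.0541,0,0]]
  ],
  "gripper": 0.35
}}

```text
clock: 32.22
position: [0.5324, -0.222, 0.166]
orientation: [[0.075, 0.997, -0.001], [0.997, -0.075, 0.001], [0.001, -0.001, -1.0]]
wrist_force: [1.1, 0.9, -0.5]
finger_gap: 0.0552
gripper_force: 0.0
```

Emit:
{"fn": "apply_moves", "kwargs": {
  "targets": [
    [[0.0017,-0.0541,0,0],[0.0017,-0.0541,0,0],[0.0017,-0.0541,0,0],[0,0,0,0],[0,0,0,0]]
  ]
}}

```text
clock: 32.85
position: [0.5378, -0.3821, 0.1658]
orientation: [[0.075, 0.997, -0.001], [0.997, -0.075, 0.002], [0.002, -0.001, -1.0]]
wrist_force: [0.2, 0.2, 0.2]
finger_gap: 0.0555
gripper_force: 0.0
```

```bash
python3 chk.py 5 CD; python3 -c "
from h import *
crop('side5',140,200,310,330,4.6,'cb5')"
```

```text
scene C [(np.int32(171), array([246.1, 278.1])), (np.int32(47), array([238.5, 242.8]))]
scene D [(np.int32(197), array([196.5, 301.8])), (np.int32(197), array([196.6, 301.6]))]
side C [(np.int32(313), array([353.1, 170.3])), (np.int32(243), array([369.2, 149.4]))]
side D [(np.int32(280), array([369.3, 148. ])), (np.int32(271), array([369.3, 148.3]))]
[ 0.53825406 -0.38134367  0.16682366] 32.95
```

View pics/cb5.png

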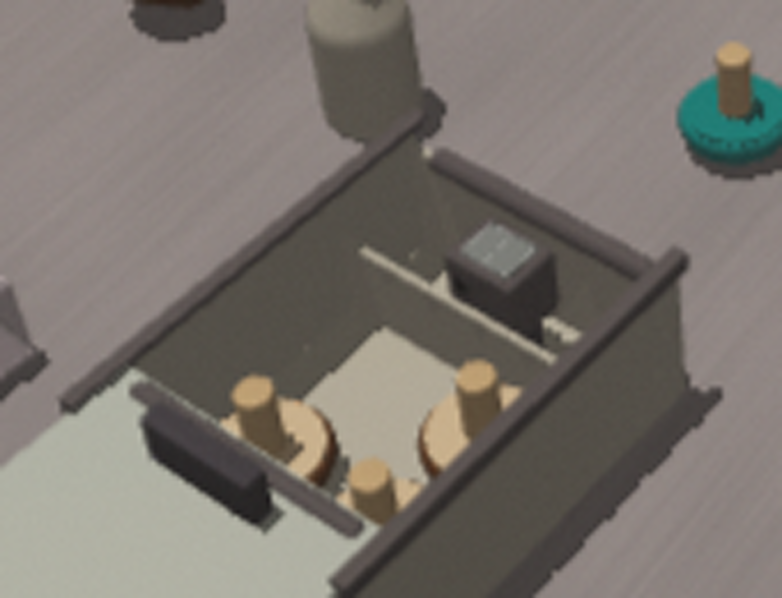

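The crop shows the logger upright in the narrow compartment (500,280), three mushrooms standing in the bay (255,390), (475,380) and (372,480), and a free slot at back right. The last mushroom hasn't moved.

Emit:
{"fn": "apply_moves", "kwargs": {
  "targets": [
    [[0,-0.0015,-0.02,0],[0,0,-0.03,0],[0,0,-0.03,0],[0,0,-0.03,0],[0,0,-0.024,0],[0,0,0,0],[0,0,0,0]]
  ]
}}

```text
clock: 33.83
position: [0.5384, -0.3839, 0.0335]
orientation: [[0.074, 0.997, 0.001], [0.997, -0.074, -0.001], [-0.001, 0.001, -1.0]]
wrist_force: [0.1, 0.1, 0.6]
finger_gap: 0.0556
gripper_force: 0.0
```

Emit:
{"fn": "apply_moves", "kwargs": {
  "targets": [
    [[0,0,0,0],[0,0,0,0],[0,0,0,0],[0,0,0,0],[0,0,0,0],[0,0,0.04,0],[0,0,0.05,0],[0,0,0.045,0]]
  ],
  "gripper": 1
}}

```text
clock: 34.83
position: [0.5377, -0.384, 0.1686]
orientation: [[0.075, 0.997, -0.001], [0.997, -0.075, 0.001], [0.001, -0.001, -1.0]]
wrist_force: [0.3, 0.2, -0.6]
finger_gap: 0.0166
gripper_force: 39.1
```

Emit:
{"fn": "apply_moves", "kwargs": {
  "targets": [
    [[0.0046,0.0537,0,0],[0.0046,0.0537,0,0],[0.0046,0.0537,0,0],[0.0046,0.0537,0,0],[0.0046,0.0537,0,0],[0.0046,0.0537,0,0],[0.0046,0.0537,0,0],[0.0046,0.0537,0,0]]
  ]
}}

```text
clock: 35.83
position: [0.5744, 0.0471, 0.1671]
orientation: [[0.075, 0.997, -0.001], [0.997, -0.075, -0.0], [-0.0, -0.001, -1.0]]
wrist_force: [0.4, -0.8, -0.7]
finger_gap: 0.0164
gripper_force: 39.2
```

Emit:
{"fn": "apply_moves", "kwargs": {
  "targets": [
    [[0.0046,0.0537,0,0],[0.0046,0.0537,0,0],[0.0046,0.0537,0,0],[0,0,0,0],[0,0,-0.025,0],[0,0,-0.03,0],[0,0,-0.03,0],[0,0,-0.02,0]]
  ]
}}

```text
clock: 36.83
position: [0.5878, 0.2051, 0.0605]
orientation: [[0.076, 0.997, -0.003], [0.997, -0.076, -0.001], [-0.001, -0.003, -1.0]]
wrist_force: [0.3, -0.3, 0.2]
finger_gap: 0.0168
gripper_force: 39.2
```

Emit:
{"fn": "apply_moves", "kwargs": {
  "targets": [
    [[0,0,-0.015,0],[0,0,-0.01,0],[0,0,0,0]]
  ]
}}

```text
clock: 37.2
position: [0.5892, 0.2065, 0.0385]
orientation: [[0.075, 0.997, 0.001], [0.997, -0.075, 0.0], [0.0, 0.001, -1.0]]
wrist_force: [-0.6, -0.4, -0.8]
finger_gap: 0.0163
gripper_force: 39.6
```

Emit:
{"fn": "apply_moves", "kwargs": {
  "targets": [
    [[0,0,0,0],[0,0,0,0],[0,0,0,0],[0,0,0.02,0],[0,0,0.04,0],[0,0,0.04,0],[0,0,0.03,0],[0,0,0,0]]
  ],
  "gripper": 0.62
}}

```text
clock: 38.2
position: [0.5902, 0.207, 0.1734]
orientation: [[0.075, 0.997, 0.008], [0.997, -0.075, 0.002], [0.003, 0.008, -1.0]]
wrist_force: [-0.3, -1.0, -0.3]
finger_gap: 0.0325
gripper_force: 0.0
```

```bash
python3 - <<'E'
from h import *
grab("wrist","w6"); print(r.get_state()["position"])
E
```

```text
[0.58939853 0.20673391 0.17049467]
```

View pics/w6.png

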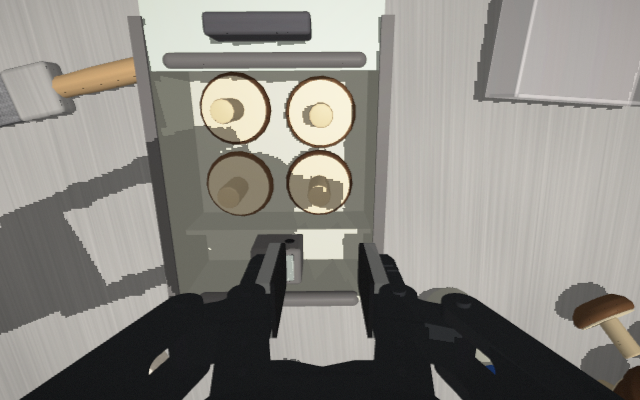

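All four mushrooms are in the bay at (235,107), (320,110), (240,183) and (320,182), and the logger is in the narrow room at (280,260). Closing the lid.

Emit:
{"fn": "apply_moves", "kwargs": {
  "targets": [
    [[-0.0034,0.0139,0.01,10.6],[-0.0034,0.0139,0.01,10.6],[-0.0034,0.0139,0,10.6],[-0.0034,0.0139,0,10.6],[-0.0034,0.0139,0,10.6],[-0.0034,0.0139,0,10.6],[-0.0034,0.0139,0,10.6],[-0.0034,0.0139,0,10.6]]
  ],
  "gripper": 0.35
}}

```text
clock: 39.25
position: [0.5607, 0.3179, 0.1859]
orientation: [[-0.987, 0.159, -0.003], [0.159, 0.987, -0.001], [0.002, -0.002, -1.0]]
wrist_force: [-0.2, -0.3, -0.4]
finger_gap: 0.0556
gripper_force: 0.0
```

Emit:
{"fn": "apply_moves", "kwargs": {
  "targets": [
    [[0,0,0,4.7],[0,0,-0.02,0],[0,0,-0.025,0],[0,0,-0.025,0],[0,0,-0.02,0],[0,0,-0.012,0],[0,0,0,0],[0,0,0,0]]
  ]
}}

```text
clock: 40.25
position: [0.5619, 0.3179, 0.0869]
orientation: [[-0.996, 0.084, 0.002], [0.084, 0.996, 0.001], [-0.002, 0.001, -1.0]]
wrist_force: [-0.5, 0.8, -0.1]
finger_gap: 0.0554
gripper_force: 0.0
```

Emit:
{"fn": "apply_moves", "kwargs": {
  "targets": [
    [[0,0,0,0],[0,0,0,0],[0,0,0,0],[0,0,0,0],[0,0,0,0],[0,0,0,0]]
  ],
  "gripper": 1,
  "force": 60
}}

```text
clock: 41.0
position: [0.5617, 0.318, 0.0866]
orientation: [[-0.997, 0.083, 0.001], [0.083, 0.997, 0.001], [-0.001, 0.001, -1.0]]
wrist_force: [-0.9, -0.4, 5.9]
finger_gap: 0.0105
gripper_force: 60.7
```

Emit:
{"fn": "apply_moves", "kwargs": {
  "targets": [
    [[-0.0015,-0.02,0,0],[-0.0019,-0.026,0,0],[-0.0019,-0.026,0,0],[-0.0019,-0.026,0,0],[-0.0019,-0.026,0,0],[-0.0019,-0.026,0,0],[-0.0015,-0.02,0,0],[-0.0011,-0.015,0,0]]
  ]
}}

```text
clock: 42.0
position: [0.5487, 0.1324, 0.0867]
orientation: [[-0.996, 0.084, 0.003], [0.084, 0.996, 0.002], [-0.003, 0.002, -1.0]]
wrist_force: [3.9, 1.3, 1.0]
finger_gap: 0.0106
gripper_force: 60.1
```

Emit:
{"fn": "apply_moves", "kwargs": {
  "targets": [
    [[0,-0.003,0,0],[0,0,0,0],[0,0,0,0],[0,0,0,0]]
  ]
}}

```text
clock: 42.5
position: [0.5487, 0.1323, 0.0866]
orientation: [[-0.997, 0.082, 0.003], [0.082, 0.997, 0.005], [-0.003, 0.006, -1.0]]
wrist_force: [4.6, 11.4, 3.9]
finger_gap: 0.0106
gripper_force: 61.4
```

Emit:
{"fn": "apply_moves", "kwargs": {
  "targets": [
    [[0,-0.003,0,0],[0,0,0,0],[0,0,0,0]]
  ]
}}

```text
clock: 42.88
position: [0.5487, 0.1322, 0.0865]
orientation: [[-0.997, 0.08, 0.004], [0.08, 0.997, 0.01], [-0.003, 0.011, -1.0]]
wrist_force: [5.8, 21.2, 2.6]
finger_gap: 0.0103
gripper_force: 61.1
```

Emit:
{"fn": "apply_moves", "kwargs": {
  "targets": [
    [[0,0.006,0,0],[0,0,0,0],[0,0,0,0],[0,0,0,0],[0,0,0.03,0],[0,0,0.05,0],[0,0,0.05,0],[0,0,0,0]]
  ],
  "gripper": 0.3
}}

```text
clock: 43.88
position: [0.5496, 0.1326, 0.2217]
orientation: [[-0.996, 0.084, 0.009], [0.084, 0.996, 0.002], [-0.009, 0.002, -1.0]]
wrist_force: [0.6, 0.3, 0.2]
finger_gap: 0.0598
gripper_force: 0.0
```

```bash
python3 - <<'E'
from h import *
grab("side","side7"); grab("scene","scene7")
a=cv2.imread("pics/side7.png")[150:350,100:400]; b=cv2.imread("pics/scene7.png")[100:300,200:500]
cv2.imwrite("pics/fin.png",cv2.resize(np.vstack([a,b]),None,fx=1.5,fy=1.5))
E
```

```text
(no output)
```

View pics/fin.png

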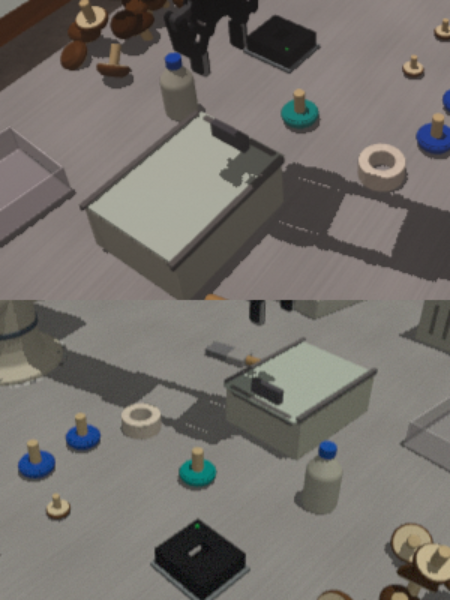

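The picture shows the lid shut with its rib at the -y end, (228,135) above and (267,390) below. The cradle is empty and the bystanders are in place, so I'm handing in.

```bash
python3 -c "
from station import r
print(r.job_done())"
```

```text
the job is handed in; nothing more can be done
None
```

The job is handed in at about 44 s on the robot's clock: all four large shiitake are in the large bay, the logger stands in the narrow compartment, and the lid is pushed fully shut; the hand-in returned no verdict.

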